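# Lower the ratchet hold-down onto a silver blank on the bench pin

## Task

On the wooden bench-pin board, press the red thumb pad of the ratchet pawl down until the pawl tips over clear of the teeth, then push the raised hold-down arm down past its teeth until its rubber foot rests flat on the silver disc. Only touch and push with the fingers: pick nothing up, keep the disc where it lies under the foot, leave the pawl tipped clear, disturb nothing else on the bench, and finish with the hand away.

Things in the scene. Friction and masses are not known exactly. Their poses are not given: they have to be found in the camera images.
- fixture: Fixed hold-down on a wooden board (x +-60, y -190 to 260, top z 22 mm). Origin on the table under the arm's hinge, z up. Arm runs to the fixture's +y; red pawl pad on the -y side. Arm hinge axis parallel to x at y 0, z 85 mm; pawl pivot parallel to x at y -85, z 132. Steel cheeks (x +-20) reach z 110 mm at the hinge, 144 at the pivot. Yaw within +-0.4 rad.
- clamp (a joint): Angle of the hold-down arm, rad: 0 = level, foot flat on the 6 mm disc; positive = tip raised (starts 0.62 to 0.85). Stiff friction hinge: stays where left, needs about 2 to 4 N at its tip pad. With the pawl in the teeth it jams on the way down at about 0.6; with the pawl clear it goes down until the foot meets the disc.
- clamp_pad (a point): Centre of the top face of the black rubber push pad (40 mm along the arm, 36 across) at the arm's tip, in the fixture's x = 0 plane, 205 mm from the hinge along the arm and 16 mm above the arm's centre line. Axes turn with the arm: y along the arm away from the hinge, z out of the pad's top. At z 101 mm with the arm level.
- clamp_foot (a point): Centre of the underside of the arm's round rubber foot (24 mm across), 165 mm from the hinge along the arm and 57 mm below its centre line.
- pawl (a joint): Angle of the pawl, rad: 0 to 0.12 = in or riding on the teeth, 0.45 = its stop, fully clear. A brass roller weight (36 mm across, 46 long, top at z 192 mm) above the pivot holds it at either end: under 1 N on the red pad lifts it; beyond 0.25 the weight tips over, it falls to 0.45 by itself and stays there.
- pawl_pad (a point): Centre of the top face of the red thumb pad (40 x 40 mm) at the outer end of the pawl, 70 mm from the pivot towards the fixture's -y and 23 mm above it (z 155 mm when engaged). Pressed down it moves about 32 mm to its stop. Axes as the fixture's when the pawl reads 0.
- disc: Loose silver disc, 36 mm across, 6 mm thick, lying flat on the board under the foot; origin at the centre of its underside.
- ring: Loose brass-coloured finger ring, 23 mm across, 6 mm high, lying on the board; leave alone.
- hammer: Small hammer, 200 mm, lying on the bench beside the fixture; leave alone.
- mandrel: Steel tapered ring mandrel, 130 mm high, foot 32 mm across, standing on the bench; leave alone.
- jar: Amber jar with black cap, 52 mm across, 60 mm high; leave alone.
- graver: Graver with a red handle and thin steel blade, 130 mm, lying on the bench; leave alone.
- burs: Dark wooden block 50 x 90 x 25 mm with small coloured burs standing in it; leave alone.
- dish: White bowl, 80 mm across, 25 mm high; leave alone.
Things that resemble listed ones, but are neither listed nor needed, are in the scene too. There is more than one size of the disc; the one meant has the size given above.

How it is judged:
By the outcome, as a careful person would: the job done as asked, in the order asked, and still so for the second after the job is handed in, with the robot touching nothing.
It also fails if it takes over 38 s, if anything falls off the work surface, if the arm or the gripper's body presses on something with over 40 N, if the wrist force passes 120 N, or if a joint passes its speed limit or range.

## Robot

A 7-joint arm with a two-finger parallel gripper is mounted at the origin on the work surface. World frame = base frame: x ahead of the robot, y to its left, z up, the work surface at z = 0. Lengths are in m, angles in rad, forces in N, time in s.
With the tool pointing down it reaches from about 0.425 to 0.925 m from the base axis. Payload 6.8 kg.
Tool frame: the origin (TCP) lies on the centre line of the jaws, within the pads' length; the fingertips stand 14 mm ahead of it and the grasp point (between the pads) lies 5 mm behind it (r.nose_length is the distance from the TCP to the fingertips, in m); z points along the fingers, y is the direction in which the jaws open and shut (so a half turn about z gives the same grasp; the last joint's range is limited). The gripper opens to 85 mm and grips with 20 to 120 N. Pads are 22 mm wide; open, the fingers measure 114 mm over their backs; the gripper's body (76 mm by 85 mm) begins 54 mm behind the grasp point. The pads swing forward as they close: fully open they stand 13 mm farther back than shut.
Start: joints at [-1.315, 0.477, 0.022, 1.555, -0.011, 1.109, -0.083], TCP at [0.24, 0.631, 0.245] pointing down, gripper open.
Joint ranges: [-2.96, 2.96], [-0.34, 2.1], [-1.41, 1.46], [0.24, 2.44], [-1.37, 4.51], [0.17, 1.92], [-2.96, 2.96]. Speed limits (rad/s): [2.39, 2.39, 3.14, 3.14, 3.14, 3.14, 3.14].

## Interface

Orientations are given as a rotation vector (axis times angle).
In Python, from bench import r, imaging, look_for, outline_of gives the robot as it stands. The module is installed in compiled form; this text tells all that it offers.
- The arm moves only by the tool carry_out, never from a script. Its arguments are lists of equal length, an entry for each row: "offset": the shift along the tool's x, y, z as a fraction of full scale, a list of three; "turn": the turn, a rotation vector about the tool's x, y, z as a fraction of full scale, a list of three. A call has 1 to 8 rows; each row is the pose to reach, as a shift and turn from the pose commanded when the call began, along the tool's axes at that moment; what a row does not reach only later rows make up. Full scale, the value 1, is 0.5 m for a shift and 1.5 rad for a turn. A row lasts 1/10 s, in which the tool goes at most 50 mm and 8.59 degrees, less where a joint would pass 70% of its speed; a pose out of reach is approached as far as the arm can. A call with a number of a shift or a turn outside -1 to 1 is refused whole. A call with a gripper value outside its range is refused whole. "hand" is the closure, from 0 (fully open) to 1 (shut), set as the call begins (left out, the last holds). The fingers move at their own pace and stop on an object; "force" is the grip in N (left out, the last holds). Time passes only in rows, so rows that repeat a pose let the fingers close. It gives the time, the measured TCP pose, the force and the opening at its end, in the units of the state.
- r.get_obs(): the state, without advancing time (a new reading comes with each control period).
- imaging.grab_frame(name): name is "side" or "top"; returns a dict with "pixels" (480x640x3 uint8, red, green, blue), "fx", "fy", "cx", "cy" (pixels), "R" (3x3) and "t" (3): a world point X has camera coordinates R X + t. Camera axes: x right, y down, z forward; pixel columns grow to the right and rows downward; lengths in m; the calibration is good to about 2 mm. A picture is of the moment at which its call begins. There is no depth.
- r.hand_in(): hands the job in, once; it reports no verdict.
Trained networks look in the newest picture that a camera, given by its name, has taken for a name from the list of things; names that differ only in an ending like _2 or _b are one class to them, and where a whole thing is asked for, a point or a joint stands for the part that bears it (a point fixed in the world has none). Each returns a list of dicts, best first, with "score" (0 to 1); they miss things now and then, are a little off and sometimes report something else, mostly with a low value. They report only what shows in the picture. A call takes as long as a camera call. They do not tell look-alikes from the thing itself.
- look_for(query, camera): "xyz" ([x, y, z] in m, in the coordinates of the camera as it stood for that picture, good to about 4 mm: the middle of the surface that is visible of it).
- outline_of(query, camera): "region" (480x640 bool, what is visible of it).
The state is a dict: "clock": time; "joints": joint angles; "qvel": joint speeds; "tau": joint torques, N m; "tcp_pos": TCP position; "orientation": TCP orientation; "contact_force": force on the tool from outside, world axes, zero at the start; "moment": the same for the moment, N m; "grip_width": finger opening in m.
Only numpy, scipy, OpenCV 4.12 (cv2) and the standard library are available. Lean on these libraries where they do the work, as an engineer would, in place of code of your own. Each camera call takes 0.05 s, during which the arm holds its last target. There are 200 camera calls.

## Working session

There is one attempt and no reset: what is moved stays moved. The work goes in short steps, Python scripts to look and compute and a tool call to move; the robot and the scene stay as the last step left them, time stands still between calls to the robot, and variables do not carry over. Pictures are saved under pics/ and viewed, about 8 in all and at most 12, crops included, and the job is handed in when it is done.

Besides the shell and the picture viewer there is one more tool, called after "Call:" as name(argument=value, ...) on one line, values as JSON. carry_out: Moves the arm, as the interface text tells. Shift numbers are shares of 0.5 m and turn numbers shares of 1.5 rad, none past 1 either way. Its arguments: {"type":"object","properties":{"offset":{"type":"array","items":{"type":"array","items":{"type":"number","minimum":-1,"maximum":1}}},"turn":{"type":"array","items":{"type":"array","items":{"type":"number","minimum":-1,"maximum":1}}},"hand":{"type":"number"},"force":{"type":"number"}},"required":["offset","turn"]}

```bash
mkdir -p pics; cat > h.py <<'E'
import numpy as np, cv2
from bench import r, imaging, look_for, outline_of
def shot(n,f=None):
    g=imaging.grab_frame(n)
    if f: cv2.imwrite(f,cv2.cvtColor(g['pixels'],cv2.COLOR_RGB2BGR))
    return g
def w(g,x): return np.array(g['R']).T@(np.array(x)-np.array(g['t']))
def px(g,X):
    c=np.array(g['R'])@np.array(X)+np.array(g['t']); return np.array([g['fx']*c[0]/c[2]+g['cx'],g['fy']*c[1]/c[2]+g['cy']])
E
python3 - <<'E'
from h import *
np.set_printoptions(precision=4,suppress=True)
for n in('side','top'):
    g=shot(n,f'pics/{n}0.png')
    print(n,w(g,[0,0,0]))
    for q in('fixture','clamp_pad','clamp_foot','pawl_pad','pawl','disc','ring','clamp'):
        try: print(q,[(w(g,d['xyz']).round(3),round(d['score'],2)) for d in look_for(q,n)[:3]])
        except Exception as e: print(q,e)
print(r.get_obs())
E
```

```text
side [ 0.3216 -0.8069  1.0023]
fixture [(array([ 0.498, -0.008,  0.023]), 0.95)]
clamp_pad [(array([0.507, 0.138, 0.178]), 0.82), (array([ 0.483, -0.428,  0.016]), 0.33)]
clamp_foot [(array([0.508, 0.138, 0.182]), 0.78)]
pawl_pad [(array([ 0.521, -0.054,  0.148]), 0.76)]
pawl [(array([ 0.518, -0.059,  0.152]), 0.62)]
disc [(array([0.508, 0.139, 0.18 ]), 0.75), (array([0.501, 0.204, 0.031]), 0.39)]
ring []
clamp [(array([0.504, 0.133, 0.176]), 0.59)]
top [ 0.3494 -0.0046  1.0736]
fixture [(array([0.497, 0.073, 0.02 ]), 0.61), (array([ 0.52 , -0.042,  0.156]), 0.5)]
clamp_pad [(array([0.503, 0.136, 0.176]), 0.6)]
clamp_foot [(array([0.507, 0.142, 0.182]), 0.68), (array([ 0.516, -0.044,  0.157]), 0.39)]
pawl_pad [(array([ 0.515, -0.045,  0.155]), 0.8)]
pawl [(array([ 0.516, -0.043,  0.157]), 0.57)]
disc [(array([0.377, 0.315, 0.008]), 0.52), (array([0.479, 0.362, 0.006]), 0.51), (array([0.5  , 0.206, 0.028]), 0.46)]
ring []
clamp [(array([0.504, 0.139, 0.177]), 0.98)]
{'clock': 0.9, 'joints': array([-1.3151,  0.4769,  0.0224,  1.5554, -0.0115,  1.1093, -0.0831]), 'qvel': array([ 0.0006,  0.0019,  0.0003,  0.0003, -0.0008,  0.0002, -0.0015]), 'tau': array([ -0.0004, -59.6325,   1.6066, -28.1557,   0.0126,   0.0016,
         0.    ]), 'tcp_pos': array([0.2402, 0.6308, 0.2453]), 'orientation': array([-0.5683, -3.0898, -0.0002]), 'contact_force': array([0.3732, 0.205 , 0.5143]), 'moment': array([-0.0316,  0.0074, -0.0319]), 'grip_width': 0.08573195127540223}
```

View pics/side0.png

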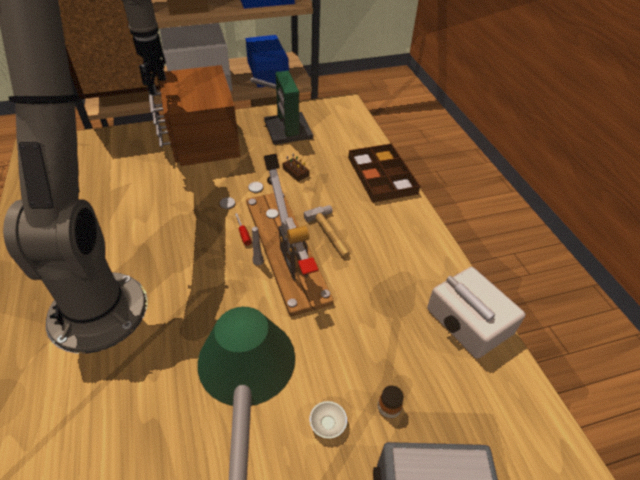

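View pics/top0.png

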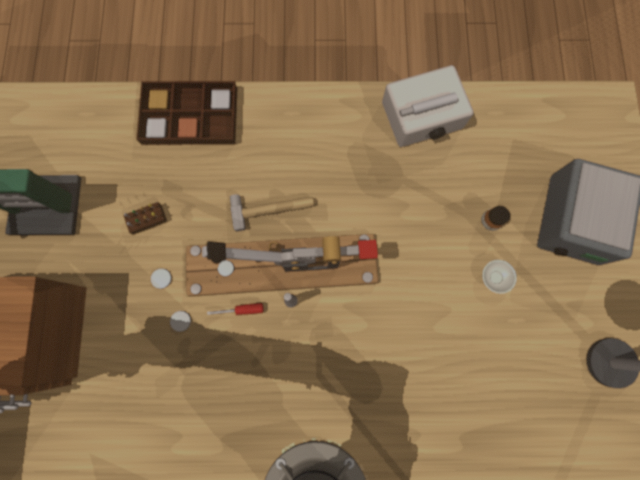

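Top view: clamp pad (black) is at (216,252), red pawl pad at (368,250), silver disc on the board at (226,268) and brass roller at (331,250). Look-alikes: discs on the bench at (161,278) and (180,321), and corner screws at (195,289), (195,250), (367,277). The red graver handle at (250,309) resembles the red pad. One close crop of each view follows.

```bash
python3 - <<'E'
import cv2,numpy as np
a=cv2.imread('pics/top0.png')[222:312,140:400]; b=cv2.imread('pics/side0.png')[145:320,215:355]
a=cv2.resize(a,(780,270),interpolation=cv2.INTER_CUBIC)
cv2.imwrite('pics/c1.png',a); cv2.imwrite('pics/c2.png',cv2.resize(b,None,fx=3.4,fy=3.4,interpolation=cv2.INTER_CUBIC))
E
```

```text
(no output)
```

View pics/c1.png

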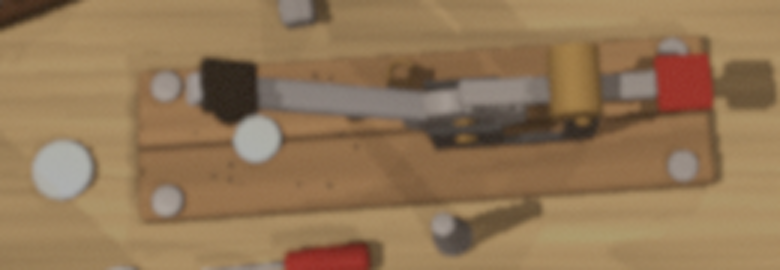

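View pics/c2.png

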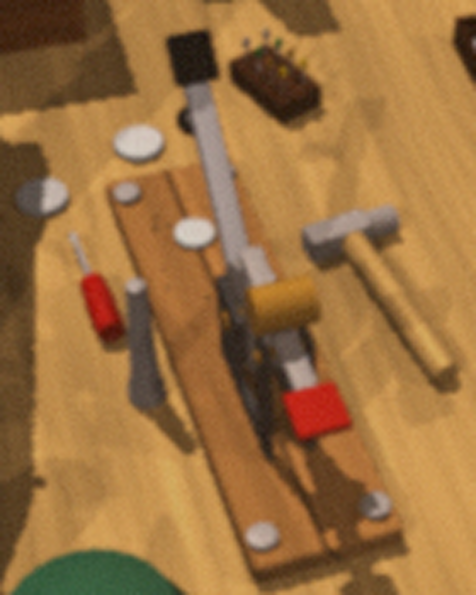

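The crops show the silver disc alone on the board, by the arm (top pixel (226,268)). The arm is raised with its black pad up and the pawl is engaged. Next I fit the fixture pose.

```bash
cat >> h.py <<'E'
def fixpt(p,P):
    c,s=np.cos(p[2]),np.sin(p[2]); return np.array([p[0]+c*P[0]-s*P[1],p[1]+s*P[0]+c*P[1],P[2]])
def arm(a,l,h): return [0,l*np.cos(a)-h*np.sin(a),.085+l*np.sin(a)+h*np.cos(a)]
E
python3 - <<'E'
from h import *
from scipy.optimize import least_squares
np.set_printoptions(precision=4,suppress=True)
T=imaging.grab_frame('top');S=imaging.grab_frame('side')
C=lambda x,y:(x,y,.022)
obs=[(T,C(.06,.26),(186,245.3)),(T,C(.06,-.19),(375.7,234.7)),(T,C(-.06,-.19),(379,283)),(T,C(-.06,.26),(186.7,295.3)),
(T,(0,-.155,.155),(368,249.3)),(S,(0,-.155,.155),(308.2,265.6)),(S,C(-.06,.26),(247.4,200)),(S,C(.06,-.19),(332.6,300)),
(T,'pad',(216.7,251)),(S,'pad',(271.8,162))]
def f(p):
    return np.concatenate([px(g,fixpt(p,arm(p[3],.205,.016) if P=='pad' else P))-uv for g,P,uv in obs])
s=least_squares(f,[.51,.05,0,.7],loss='soft_l1'); p=s.x
print(p); print(f(p).reshape(-1,2)); np.save('p.npy',p)
print('pawl',fixpt(p,(0,-.155,.155)),'pad',fixpt(p,arm(p[3],.205,.016)),'padlevel',fixpt(p,(0,.205,.101)),'foot level',fixpt(p,(0,.165,.028)))
g=T; c=np.array(g['R']).T@np.array([(226-g['cx'])/g['fx'],(268.5-g['cy'])/g['fy'],1]); o=w(g,[0,0,0]); print('disc',o+c*(.028-o[2])/c[2])
E
```

```text
[0.511  0.0407 0.0558 0.7223]
[[ 0.3557 -0.7488]
 [-0.5691 -1.1868]
 [ 0.6258  0.6101]
 [-0.4538 -0.0048]
 [ 0.9951 -0.4583]
 [-1.5346 -2.6914]
 [-2.3045 -1.5677]
 [ 0.4116  1.0592]
 [ 0.0756 -0.3789]
 [-1.0612  0.1839]]
pawl [ 0.5197 -0.114   0.155 ] pad [0.5031 0.1838 0.2325] padlevel [0.4996 0.2454 0.101 ] foot level [0.5018 0.2055 0.028 ]
disc [0.4979 0.2062 0.028 ]
```

```bash
cat > m.py <<'E'
from h import *
from scipy.spatial.transform import Rotation as Ro
p=np.load('p.npy')
def plan(tip,yaw=None,o=None):
    """tip: fingertip world target; prints offset/turn shares for tool down, jaws (y) along fixture y"""
    o=o or r.get_obs(); R=Ro.from_rotvec(o['orientation'])
    # tool z=-Z, tool y = fixture y
    c,s=np.cos(p[2]),np.sin(p[2]); M=np.array([[-c,-s,0],[-s,c,0],[0,0,-1]]).T
    T=np.array(tip)+[0,0,r.nose_length]
    print('off',(R.inv().apply(T-o['tcp_pos'])/.5).round(4),'turn',((R.inv()*Ro.from_matrix(M)).as_rotvec()/1.5).round(4))
E
python3 - <<'E'
from m import *
print(r.nose_length)
plan([.42,.3,.36]); plan([.24,.631,.36])
plan(fixpt(p,(0,-.165,.36)))
E
```

```text
0.014
off [-0.5716 -0.4904 -0.2574] turn [ 0.     -0.     -0.2797]
off [ 4.000e-04  2.000e-04 -2.574e-01] turn [ 0.     -0.     -0.2797]
off [-1.0607 -1.2116 -0.2575] turn [ 0.     -0.     -0.2797]
```

Call:
carry_out(offset=[[0, 0, -0.1], [0, 0, -0.2], [-0.06, -0.05, -0.257], [-0.14, -0.12, -0.257], [-0.22, -0.19, -0.257], [-0.29, -0.25, -0.257], [-0.36, -0.31, -0.257], [-0.43, -0.37, -0.257]], turn=[[0, 0, 0], [0, 0, 0], [0, 0, -0.05], [0, 0, -0.1], [0, 0, -0.15], [0, 0, -0.2], [0, 0, -0.25], [0, 0, -0.28]], hand=1, force=30)

```text
clock: 1.8
tcp_pos: [0.3762, 0.3792, 0.3741]
orientation: [-0.091, 3.14, 0.001]
contact_force: [-0.4, -0.2, 0.7]
grip_width: 0.0002
```

```bash
python3 - <<'E'
from m import *
o=r.get_obs();print(o['clock'],o['tcp_pos'],o['joints'],o['grip_width'])
plan(fixpt(p,(0,-.165,.36)))
E
```

```text
1.8 [0.3762168  0.37916151 0.37409965] [-0.97484635  0.1413639   0.07789279  1.72336786 -0.01136304  1.27659636
  0.73453278] 0.00022325298815637913
off [-2.2910e-01 -1.0214e+00 -2.0000e-04] turn [0.0003 0.0004 0.0016]
```

Call:
carry_out(offset=[[-0.03, -0.1, 0], [-0.06, -0.2, 0], [-0.09, -0.3, 0], [-0.12, -0.4, 0], [-0.15, -0.5, 0], [-0.17, -0.6, 0], [-0.19, -0.7, 0], [-0.21, -0.8, 0]], turn=[[0, 0, 0], [0, 0, 0], [0, 0, 0], [0, 0, 0], [0, 0, 0], [0, 0, 0], [0, 0, 0], [0, 0, 0]])

```text
clock: 2.6
tcp_pos: [0.4992, -0.0006, 0.3742]
orientation: [-0.088, 3.139, 0.001]
contact_force: [0.3, 1.0, -0.3]
grip_width: 0.0004
```

```bash
python3 - <<'E'
from m import *
o=r.get_obs();print(o['clock'],o['tcp_pos'],o['joints'])
plan(fixpt(p,(0,-.165,.175)))
E
```

```text
2.6 [ 0.49918325 -0.00061411  0.37420343] [-0.52536537  0.0669306   0.43082531  1.81381241 -0.02978837  1.26605821
  1.5406297 ]
off [-0.0278 -0.2489  0.3703] turn [0.0003 0.0007 0.0003]
```

Call:
carry_out(offset=[[-0.01, -0.1, 0], [-0.02, -0.19, 0], [-0.028, -0.249, 0.05], [-0.028, -0.249, 0.14], [-0.028, -0.249, 0.23], [-0.028, -0.249, 0.32], [-0.028, -0.249, 0.37], [-0.028, -0.249, 0.37]], turn=[[0, 0, 0], [0, 0, 0], [0, 0, 0], [0, 0, 0], [0, 0, 0], [0, 0, 0], [0, 0, 0], [0, 0, 0]])

```text
clock: 3.4
tcp_pos: [0.5175, -0.1215, 0.1856]
orientation: [0.088, -3.133, -0.001]
contact_force: [-0.5, -0.2, 0.5]
grip_width: -0.0001
```

```bash
python3 - <<'E'
from m import *
plan(fixpt(p,(0,-.165,.131)))
a=shot('top')['pixels'][200:320,280:440]; b=shot('side')['pixels'][195:315,235:395]
i=cv2.cvtColor(np.hstack([a,b]),cv2.COLOR_RGB2BGR); cv2.imwrite('pics/n1.png',cv2.resize(i,None,fx=2.5,fy=2.5,interpolation=cv2.INTER_CUBIC))
E
```

```text
off [-0.0057 -0.0053  0.0812] turn [ 0.0004 -0.0047  0.0003]
```

View pics/n1.png

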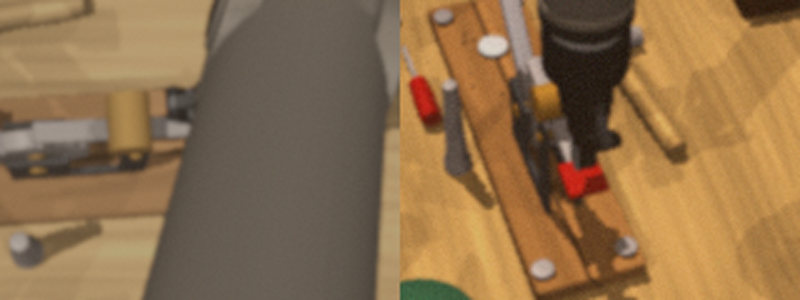

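The fingertip is just above the red pad (side crop (585,165)). Pressing now.

Call:
carry_out(offset=[[-0.006, -0.01, 0.01], [-0.006, -0.01, 0.025], [-0.006, -0.01, 0.04], [-0.006, -0.01, 0.052], [-0.006, -0.01, 0.064], [-0.006, -0.01, 0.074], [-0.006, -0.01, 0.08], [-0.006, -0.01, 0.08]], turn=[[0, 0, 0], [0, 0, 0], [0, 0, 0], [0, 0, 0], [0, 0, 0], [0, 0, 0], [0, 0, 0], [0, 0, 0]])

```text
clock: 4.3
tcp_pos: [0.523, -0.1268, 0.1483]
orientation: [0.088, -3.139, -0.0]
contact_force: [-0.5, 0.1, 0.5]
grip_width: 0.0003
```

```bash
python3 - <<'E'
from m import *
o=r.get_obs();print(o['tcp_pos'],o['contact_force'])
b=shot('side')['pixels'][195:315,235:395]
i=cv2.cvtColor(b,cv2.COLOR_RGB2BGR); cv2.imwrite('pics/n2.png',cv2.resize(i,None,fx=3,fy=3,interpolation=cv2.INTER_CUBIC))
E
```

```text
[ 0.52301554 -0.1267622   0.14828324] [-0.53703045  0.13991539  0.48817964]
```

View pics/n2.png

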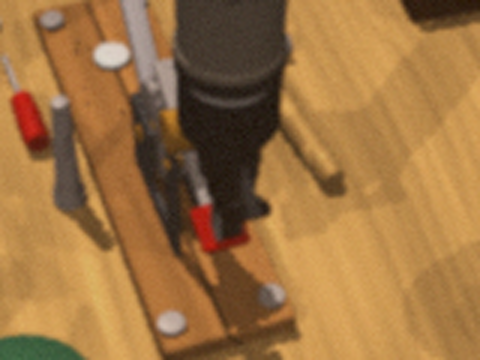

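Call:
carry_out(offset=[[0, -0.01, -0.06], [0, -0.01, -0.16], [0, -0.01, -0.26], [0, 0.02, -0.34], [0.01, 0.12, -0.36], [0.015, 0.22, -0.36], [0.02, 0.32, -0.36], [0.03, 0.42, -0.36]], turn=[[0, 0, 0], [0, 0, 0], [0, 0, 0], [0, 0, 0], [0, 0, 0], [0, 0, 0], [0, 0, 0], [0, 0, 0]])

```text
clock: 5.15
tcp_pos: [0.4964, 0.0822, 0.3296]
orientation: [-0.088, 3.139, 0.001]
contact_force: [1.5, -0.4, 0.2]
grip_width: 0.0003
```

```bash
python3 - <<'E'
from m import *
o=r.get_obs();print(o['clock'],o['tcp_pos'],o['contact_force'])
b=shot('side')['pixels'][145:320,215:375]
i=cv2.cvtColor(b,cv2.COLOR_RGB2BGR); cv2.imwrite('pics/n3.png',cv2.resize(i,None,fx=3.4,fy=3.4,interpolation=cv2.INTER_CUBIC))
q=fixpt(p,arm(p[3],.205,.016)); plan(fixpt(p,(0,.1435-.01,.275)))
E
```

```text
5.15 [0.49644959 0.08221627 0.32956226] [ 1.49119853 -0.35959158  0.20065734]
off [-0.0286  0.162   0.0809] turn [ 0.0031 -0.      0.0076]
```

View pics/n3.png

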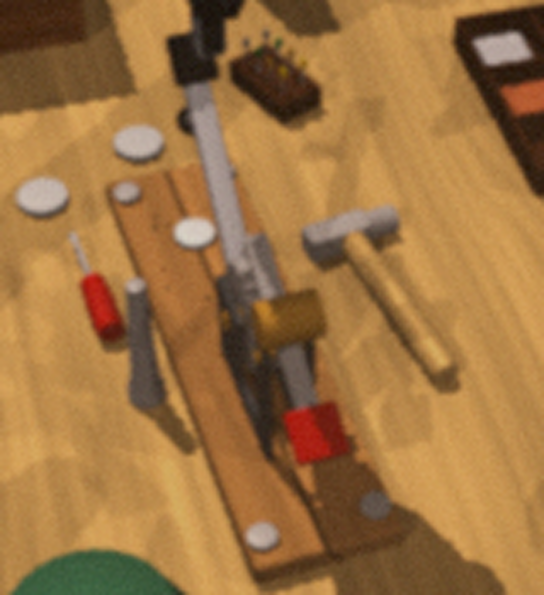

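Pawl pad moved from crop (317,410) to (317,432), and the roller went over with it. Next I verify that against prediction and plan the arc.

```bash
python3 - <<'E'
from m import *
g=shot('side')
for a in(0,.12,.45):
    y,z=-.070,.023; P=(0,-.085+y*np.cos(a)-z*np.sin(a),.132+y*np.sin(a)+z*np.cos(a))
    print(a,(px(g,fixpt(p,P))-[215,145])*3.4)
o=r.get_obs();print(o['tcp_pos'])
plan(fixpt(p,(0,.1335,.262)))
for a in(.72,.6,.5,.4,.3,.2,.1,.05,0):
    P=np.array(arm(a,.205,.016))+[0,-.01,0]; print(a,P); plan(fixpt(p,P))
E
```

```text
0 [311.66246987 400.8892208 ]
0.12 [312.60859919 411.18502623]
0.45 [312.70405078 434.01968213]
[0.49547771 0.08831849 0.32892758]
off [-0.0278  0.1696  0.1063] turn [ 0.0019 -0.      0.008 ]
0.72 [0.         0.13357002 0.23220275]
off [-0.0278  0.1696  0.1659] turn [ 0.0019 -0.      0.008 ]
0.6 [0.         0.15015952 0.21395708]
off [-0.0282  0.2027  0.2025] turn [ 0.0019 -0.      0.008 ]
0.5 [0.         0.16223362 0.19732356]
off [-0.0285  0.2267  0.2359] turn [ 0.0019 -0.      0.008 ]
0.4 [0.         0.17258681 0.17956774]
off [-0.0288  0.2473  0.2714] turn [ 0.0019 -0.      0.008 ]
0.3 [0.         0.18111566 0.16086703]
off [-0.029   0.2643  0.3089] turn [ 0.0019 -0.      0.008 ]
0.2 [0.         0.18773494 0.14140828]
off [-0.0292  0.2774  0.3478] turn [ 0.0019 -0.      0.008 ]
0.1 [0.         0.19237852 0.12138592]
off [-0.0293  0.2866  0.3879] turn [ 0.0019 -0.      0.008 ]
0.05 [0.         0.19394414 0.11122573]
off [-0.0293  0.2896  0.4082] turn [ 0.0019 -0.      0.008 ]
0 [0.    0.195 0.101]
off [-0.0293  0.2917  0.4287] turn [ 0.0019 -0.      0.008 ]
```

```bash
python3 - <<'E'
from m import *
from scipy.ndimage import label
def red(bgr,box):
    x0,y0,x1,y1=box; c=bgr[y0:y1,x0:x1].astype(int); m=(c[...,2]>130)&(c[...,1]<60)&(c[...,0]<60)
    v,u=np.nonzero(m); return len(u),u.min()+x0,u.max()+x0,v.min()+y0,v.max()+y0,(u.mean()+x0).round(1),(v.mean()+y0).round(1)
g=shot('side'); now=cv2.cvtColor(g['pixels'],cv2.COLOR_RGB2BGR)
print(red(cv2.imread('pics/side0.png'),(285,245,335,295)),red(now,(285,245,335,295)))
for a in(0,.12,.28,.45):
    c,s=np.cos(a),np.sin(a); F=lambda x,y,z: px(g,fixpt(p,(x,-.085+y*c-z*s,.132+y*s+z*c)))
    print(a,[F(x,y,.023).round(1) for x,y in((.02,-.05),(-.02,-.05),(-.02,-.09),(.02,-.09))])
t=cv2.cvtColor(shot('top')['pixels'],cv2.COLOR_RGB2BGR)
print(red(cv2.imread('pics/top0.png'),(340,230,400,275)),red(t,(340,230,400,275)))
E
```

```text
(211, np.int64(298), np.int64(317), np.int64(258), np.int64(273), np.float64(307.6), np.float64(265.3)) (139, np.int64(299), np.int64(311), np.int64(265), np.int64(280), np.float64(304.7), np.float64(272.8))
0 [array([311.9, 254.9]), array([296. , 258.8]), array([301.3, 271.2]), array([317.5, 267. ])]
0.12 [array([312.2, 257.3]), array([296.3, 261.3]), array([301.5, 274.9]), array([317.7, 270.7])]
0.28 [array([312.4, 260.2]), array([296.6, 264.2]), array([301.6, 279.1]), array([317.6, 274.9])]
0.45 [array([312.4, 262.9]), array([296.7, 266.9]), array([301.4, 282.6]), array([317.2, 278.4])]
(289, np.int64(358), np.int64(376), np.int64(241), np.int64(257), np.float64(367.6), np.float64(249.0)) (136, np.int64(359), np.int64(374), np.int64(249), np.int64(259), np.float64(366.9), np.float64(254.5))
```

```bash
python3 - <<'E'
from m import *
def red(bgr,box):
    x0,y0,x1,y1=box; c=bgr[y0:y1,x0:x1].astype(int); m=(c[...,2]>50)&(c[...,2]>3*c[...,1])&(c[...,2]>3*c[...,0])
    v,u=np.nonzero(m); return len(u),cv2.boxPoints(cv2.minAreaRect(np.c_[u+x0,v+y0].astype(np.float32))).round(1).tolist(),u.mean()+x0,v.mean()+y0
now=cv2.cvtColor(shot('side')['pixels'],cv2.COLOR_RGB2BGR)
for i in(cv2.imread('pics/side0.png'),now):print(red(i,(285,245,335,295)))
t=cv2.cvtColor(shot('top')['pixels'],cv2.COLOR_RGB2BGR)
for i in(cv2.imread('pics/top0.png'),t):print(red(i,(340,230,400,275)))
E
```

```text
(224, [[297.29998779296875, 260.5], [313.29998779296875, 255.6999969482422], [317.5, 269.6000061035156], [301.3999938964844, 274.3999938964844]], np.float64(307.30357142857144), np.float64(265.40625))
(226, [[297.5, 266.5], [311.6000061035156, 261.79998779296875], [316.70001220703125, 277.1000061035156], [302.6000061035156, 281.79998779296875]], np.float64(307.1991150442478), np.float64(272.070796460177))
(31, [[360.0, 257.0], [360.0, 242.0], [375.0, 242.0], [375.0, 257.0]], np.float64(366.51612903225805), np.float64(248.80645161290323))
(30, [[360.0, 250.0], [372.0, 250.0], [372.0, 258.0], [360.0, 258.0]], np.float64(365.26666666666665), np.float64(254.76666666666665))
```

Pawl pad corners now match the 0.45 prediction within about 1.5 px, so the pawl is clear. Next, the approach to the clamp pad.

Call:
carry_out(offset=[[-0.015, 0.085, 0.0], [-0.028, 0.16, 0.03], [-0.028, 0.17, 0.1], [-0.028, 0.17, 0.14], [-0.028, 0.17, 0.166], [-0.028, 0.187, 0.184], [-0.028, 0.203, 0.203], [-0.028, 0.215, 0.219]], turn=[[0, 0, 0.008], [0, 0, 0.008], [0, 0, 0.008], [0, 0, 0.008], [0, 0, 0.008], [0, 0, 0.008], [0, 0, 0.008], [0, 0, 0.008]])

```text
clock: 6.25
tcp_pos: [0.5054, 0.189, 0.2193]
orientation: [-0.069, 3.14, 0.001]
contact_force: [0.6, -1.8, 1.0]
grip_width: -0.0002
```

```bash
python3 - <<'E'
from m import *
g=shot('side'); o=r.get_obs();print(o['clock'],o['tcp_pos'],o['contact_force'])
b=g['pixels'][130:290,205:365]
i=cv2.cvtColor(b,cv2.COLOR_RGB2BGR); cv2.imwrite('pics/n4.png',cv2.resize(i,None,fx=3.4,fy=3.4,interpolation=cv2.INTER_CUBIC))
for a in(.5,.4,.3,.2,.1,.05,0):
    P=np.array(arm(a,.205,.016))+[0,-.01,0]; plan(fixpt(p,P),o=o)
E
```

```text
6.3 [0.50457741 0.19017328 0.21812374] [-0.2462908   0.44841652 -0.4529692 ]
off [0.004  0.0253 0.0136] turn [ 0.0002 -0.0001 -0.0069]
off [0.0042 0.046  0.0491] turn [ 0.0002 -0.0001 -0.0069]
off [0.0044 0.063  0.0865] turn [ 0.0002 -0.0001 -0.0069]
off [0.0045 0.0763 0.1255] turn [ 0.0002 -0.0001 -0.0069]
off [0.0046 0.0855 0.1655] turn [ 0.0002 -0.0001 -0.0069]
off [0.0046 0.0887 0.1858] turn [ 0.0002 -0.0001 -0.0069]
off [0.0047 0.0908 0.2063] turn [ 0.0002 -0.0001 -0.0069]
```

View pics/n4.png

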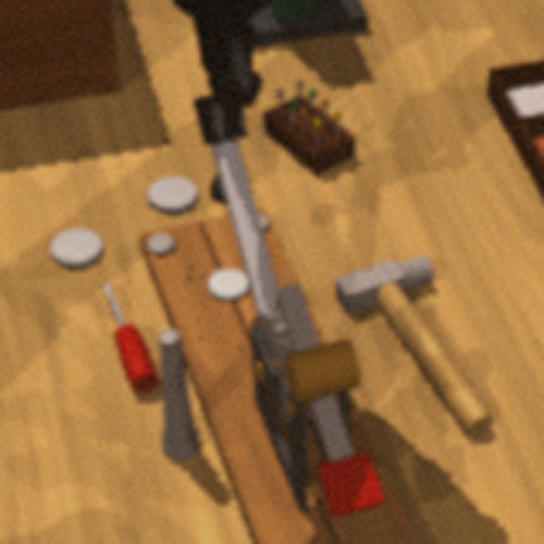

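Call:
carry_out(offset=[[0.003, 0.025, 0.014], [0.004, 0.036, 0.031], [0.004, 0.046, 0.049], [0.004, 0.055, 0.067], [0.004, 0.063, 0.086], [0.004, 0.07, 0.106], [0.004, 0.076, 0.125], [0.004, 0.076, 0.125]], turn=[[0, 0, -0.006], [0, 0, -0.006], [0, 0, -0.006], [0, 0, -0.006], [0, 0, -0.006], [0, 0, -0.006], [0, 0, -0.006], [0, 0, -0.006]])

```text
clock: 7.1
tcp_pos: [0.5, 0.2262, 0.155]
orientation: [0.084, -3.138, 0.003]
contact_force: [-0.0, -0.3, 0.6]
grip_width: 0.0003
```

```bash
python3 - <<'E'
from m import *
g=shot('side'); o=r.get_obs();print(o['clock'],o['tcp_pos'],o['contact_force'])
b=g['pixels'][130:290,205:365]
i=cv2.cvtColor(b,cv2.COLOR_RGB2BGR); cv2.imwrite('pics/n5.png',cv2.resize(i,None,fx=3.4,fy=3.4,interpolation=cv2.INTER_CUBIC))
for a in(.2,.15,.1,.05,.02,0):
    P=np.array(arm(a,.205,.016))+[0,-.01,0]; plan(fixpt(p,P),o=o)
E
```

```text
7.15 [0.50032024 0.22589436 0.15570198] [ 0.0191043   0.03134483 -0.4548917 ]
off [-0.0008  0.0045  0.0006] turn [-0.0009 -0.0014 -0.0017]
off [-0.0008  0.0097  0.0205] turn [-0.0009 -0.0014 -0.0017]
off [-0.0008  0.0139  0.0406] turn [-0.0009 -0.0014 -0.0017]
off [-0.0009  0.0171  0.0609] turn [-0.0009 -0.0014 -0.0017]
off [-0.0009  0.0185  0.0732] turn [-0.0009 -0.0014 -0.0017]
off [-0.0009  0.0192  0.0814] turn [-0.0009 -0.0014 -0.0017]
```

View pics/n5.png

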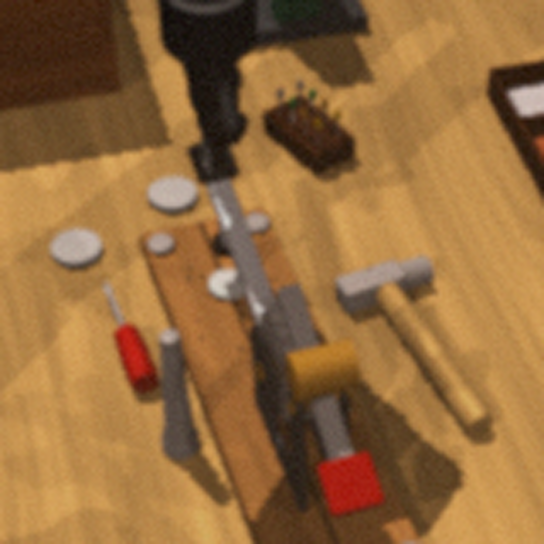

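The arm has come well down (pad at crop (213,162)), with the disc still at (228,284). I continue to level.

Call:
carry_out(offset=[[0, 0.007, 0.01], [0, 0.01, 0.02], [0, 0.012, 0.031], [0, 0.014, 0.041], [0, 0.016, 0.051], [0, 0.017, 0.061], [0, 0.018, 0.068], [0, 0.018, 0.073]], turn=[[0, 0, 0], [0, 0, 0], [0, 0, 0], [0, 0, 0], [0, 0, 0], [0, 0, 0], [0, 0, 0], [0, 0, 0]])

```text
clock: 7.95
tcp_pos: [0.5006, 0.2357, 0.12]
orientation: [-0.084, 3.14, 0.001]
contact_force: [1.0, 1.2, 2.1]
grip_width: -0.0001
```

```bash
python3 - <<'E'
from m import *
o=r.get_obs();print(o['clock'],o['tcp_pos'],o['contact_force'])
plan(fixpt(p,(0,.195,.101)),o=o)
E
```

```text
7.95 [0.50060845 0.23574377 0.12001684] [0.98480844 1.19321325 2.06773639]
off [ 0.0009 -0.0006  0.01  ] turn [ 0.0003  0.0001 -0.0016]
```

Tip is 5 mm above nominal. I creep down until the force rises.

Call:
carry_out(offset=[[0, 0, 0.003], [0, 0, 0.006], [0, 0, 0.009], [0, 0, 0.011], [0, 0, 0.011]], turn=[[0, 0, 0], [0, 0, 0], [0, 0, 0], [0, 0, 0], [0, 0, 0]])

```text
clock: 8.45
tcp_pos: [0.5004, 0.2356, 0.1151]
orientation: [0.084, -3.14, -0.001]
contact_force: [-0.6, 1.3, 5.0]
grip_width: 0.0001
```

Call:
carry_out(offset=[[0, 0, 0.002], [0, 0, 0.004], [0, 0, 0.004], [0, 0, 0.004]], turn=[[0, 0, 0], [0, 0, 0], [0, 0, 0], [0, 0, 0]])

```text
clock: 8.85
tcp_pos: [0.5005, 0.2356, 0.115]
orientation: [0.083, -3.14, -0.002]
contact_force: [-7.4, -1.8, 23.3]
grip_width: -0.0001
```

It is solidly seated: the tip is at z 0.101 (nominal level) and the force rose to 23 N without motion. Now I retreat straight up and off to the side.

Call:
carry_out(offset=[[0, 0, -0.02], [0, 0, -0.1], [0, 0, -0.2], [0, 0, -0.3], [0, 0.05, -0.4], [0.03, 0.15, -0.42], [0.08, 0.24, -0.42], [0.12, 0.3, -0.42]], turn=[[0, 0, 0], [0, 0, 0], [0, 0, 0], [0, 0, 0], [0, 0, 0], [0, 0, 0], [0, 0, 0], [0, 0, 0]])

```text
clock: 9.65
tcp_pos: [0.4316, 0.3838, 0.3235]
orientation: [-0.084, 3.14, 0.002]
contact_force: [0.4, 0.3, -0.3]
grip_width: 0.0003
```

```bash
python3 - <<'E'
from m import *
o=r.get_obs();print(o['clock'],o['tcp_pos'],o['contact_force'])
g=shot('side');t=shot('top')
for a in(0,.03,.1): print(a,(px(g,fixpt(p,arm(a,.205,.016)))-[205,130])*2.5,(px(t,fixpt(p,arm(a,.205,.016)))-[140,200])*2.5+[400,0])
b=g['pixels'][130:310,205:365]; a=t['pixels'][200:380,140:300]
i=cv2.cvtColor(np.hstack([b,a]),cv2.COLOR_RGB2BGR); cv2.imwrite('pics/n6.png',cv2.resize(i,None,fx=2.5,fy=2.5,interpolation=cv2.INTER_CUBIC))
E
```

```text
9.65 [0.43164857 0.38382049 0.32351716] [ 0.42950016  0.34167507 -0.32691431]
0 [155.49154923 139.8428049 ] [553.51611262 157.76814686]
0.03 [155.33795358 136.10744634] [552.40772527 156.6507326 ]
0.1 [155.14367131 127.72432003] [550.63316196 153.95541878]
```

View pics/n6.png

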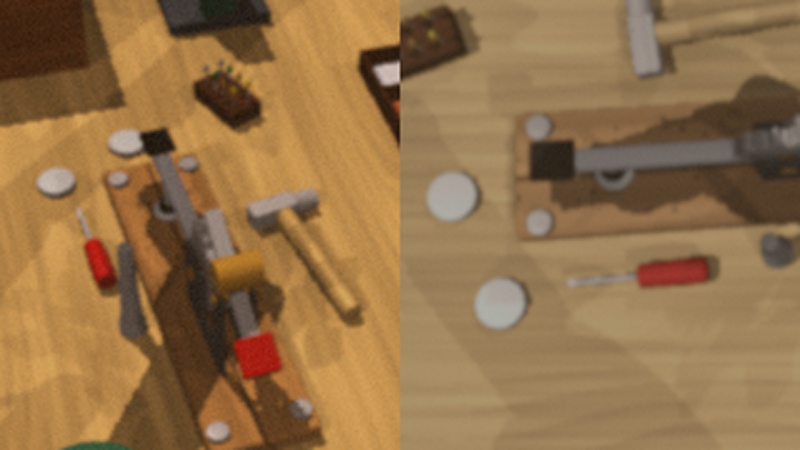

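The pad sits at side (157,140) and top (553,160), matching the level prediction. The disc shows around the foot at (613,178), the pawl is still tipped, and nothing else moved.

```bash
python3 -c "
from bench import r
print(r.hand_in())"
```

```text
the job is handed in; nothing more can be done
None
```

The job is handed in. The pawl is tipped clear, and the hold-down arm is level with its foot pressing on the silver disc. I pushed with closed fingers only, pawl first. The clock read about 10 s of the 38 s allowed.

- **Pawl:** After the press, the red pad's corners matched the prediction for its stop (0.45 rad) within about 1.5 px. The pad's measured shift was smaller than a full travel from 0 would give (6.7 px against 9.8 px). I put this down to the pawl starting near 0.1 and did not confirm it. In the last picture it is still tipped.
- **Arm:** The fingertip stopped at z 101 mm, the level value. The force then rose to 23 N with no further movement, so the foot was seated. After I moved away, the black pad sat within about 1 px of the level prediction in both views.
- **Disc and the rest:** The disc shows around the foot in the last top picture. The neighbouring things in view had not visibly moved. The jar, dish and mandrel were not checked separately.
- **Hand:** It finished well clear of everything, with force readings near zero.

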